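# Shut the tackle box and tug-test both lid catches

## Robot

A 7-joint arm with a two-finger parallel gripper is mounted at the origin on the work surface. World frame = base frame: x ahead of the robot, y to its left, z up, the work surface at z = 0. Lengths are in m, angles in degrees, forces in N, time in s.
With the tool pointing down it reaches from about 0.4 to 0.85 m from the base axis. Payload 10.4 kg.
Tool frame: the origin (TCP) lies midway between the tips of the shut fingers; the grasp point (between the pads) lies 19 mm behind it; x points along the fingers, z is the direction in which the jaws open and shut, and the axes are right-handed (so a half turn about x gives the same grasp; the last joint's range is limited). The gripper opens to 85 mm and grips with 20 to 120 N. Pads are 22 mm wide; open, the fingers measure 114 mm over their backs; the gripper's body (76 mm by 85 mm) begins 54 mm behind the grasp point. The pads swing forward as they close: fully open they stand 13 mm farther back than shut.
Start: joints at [64.309, 19.034, -3.707, 83.658, 1.238, 77.344, -5.071], TCP at [0.258, -0.569, 0.231] pointing down, gripper open.
Joint ranges: [-148.97, 148.97], [-28.65, 121.19], [-84.17, 76.75], [9.2, 138.47], [-72.65, 252.65], [3.7, 117.97], [-149.18, 149.18]. Speed limits (degrees/s): [127.2, 127.2, 159.86, 159.86, 180, 180, 180].

## Interface

Orientations are given as a 3x3 rotation matrix whose columns are the frame's x, y, z axes.
In Python, from rig import sensors, optics, ticket gives the robot as it stands. The module is installed in compiled form; this text tells all that it offers.
- The arm moves only by the tool step_arm, never from a script. Its arguments are lists of equal length, an entry for each row: "linear": the shift along the tool's x, y, z in m, a list of three; "rotation": the turn, a rotation vector about the tool's x, y, z in rad, a list of three; "hand": the closure, from 0 (fully open) to 1 (shut). A call has 1 to 20 rows; each row is the pose to reach, as a shift and turn from the pose commanded when the call began, along the tool's axes at that moment; what a row does not reach only later rows make up. A row lasts 1/10 s, in which the tool goes at most 50 mm and 8.59 degrees, less where a joint would pass 70% of its speed; a pose out of reach is approached as far as the arm can. A call with a gripper value outside its range is refused whole. The fingers move at their own pace and stop on an object; "grip_force" is the grip in N (left out, the last holds). Time passes only in rows, so rows that repeat a pose let the fingers close. It gives the time, the measured TCP pose, the force and the opening at its end, in the units of the state.
- sensors.read_state(): the state, without advancing time (a new reading comes with each control period).
- optics.capture(name): name is "scene" or "top"; returns the picture (384x512x3 uint8, red, green, blue); there is no depth.
- optics.camera_info(name): a dict with "fx", "fy", "cx", "cy" (pixels), "T" (4x4, takes a point from camera to world coordinates). Camera axes: x right, y up, looking along -z (the intrinsics and any distortion apply to the point x, -y, -z); pixel columns grow to the right and rows downward; lengths in m; the calibration is good to about 2 mm. A picture is of the moment at which its call begins. camera_info takes no time and is no camera call.
- ticket.finish_job(): hands the job in, once; it reports no verdict.
The state is a dict: "time": time; "joint_positions": joint angles; "dq": joint speeds; "tau": joint torques, N m; "tcp_pos": TCP position; "tcp_rot": TCP orientation; "ft_force": force on the tool from outside, world axes, zero at the start; "wrist_torque": the same for the moment, N m; "width": finger opening in m.
Only numpy, scipy, OpenCV 4.12 (cv2) and the standard library are available. Lean on these libraries where they do the work, as an engineer would, in place of code of your own. Each camera call takes 0.05 s, during which the arm holds its last target. There are 200 camera calls.

## Task

One of the two teak tackle boxes has its lid propped open, the other is shut, but nobody knows whether its catch has held. Shut the open one, press it until the catch holds, and prove it by a firm but not violent steady upward tug on its knob; then tug-test the other lid by its knob in the same way, and if either lid gives, press it shut again and tug again until it holds. Leave both lids shut and caught and the other tackle where it lies.

Things in the scene. Friction and masses are not known exactly. Their poses are not given: they have to be found in the camera images.
- box_a: open-topped dark teak box screwed to the teak shelf top, outside 170 (x) by 150 (y) by 85 mm high, walls 8 mm, its front facing its own -x; origin under its centre, z up. Its lid is propped open at the start. Box A and box B are built alike and may stand on either side
- box_b: open-topped dark teak box screwed to the teak shelf top, outside 170 (x) by 150 (y) by 85 mm high, walls 8 mm, its front facing its own -x; origin under its centre, z up. Its lid looks shut at the start, caught or not. Box A and box B are built alike and may stand on either side
- lid_a: lid of box A, let in between its walls: plate 150 (x) by 130 (y) by 14 mm. Origin on the hinge line, mid-plate, in the box frame at x +75, z +81 mm; plate runs along own -x, z is the outer normal. At 0 rad (shut) its axes match the box's and its top is 3 mm above the rim; turning about +y raises the front. Friction keeps it where left; raising it at the knob takes 2 to 6 N. Starts open at 1.3 to 1.65 rad.
- lid_b: lid of box B, let in between its walls: plate 150 (x) by 130 (y) by 14 mm. Origin on the hinge line, mid-plate, in the box frame at x +75, z +81 mm; plate runs along own -x, z is the outer normal. At 0 rad (shut) its axes match the box's and its top is 3 mm above the rim; turning about +y raises the front. Friction keeps it where left; raising it at the knob takes 2 to 6 N. Starts at 0 rad, caught or not: only felt.
- knob_a (a point): grip point of the square dark knob on lid A, which is 24 (y) by 20 (x) by 44 mm tall and stands on the lid's outer face near the front edge. In the lid frame the point is at x -125, y 0, z +34 mm: 27 mm above the outer face, 17 mm below the knob's end; axes are the lid's. Pushed shut lightly, a lid stops at 0 rad: it looks shut but is not caught
- knob_b (a point): grip point of the square dark knob on lid B, which is 24 (y) by 20 (x) by 44 mm tall and stands on the lid's outer face near the front edge. In the lid frame the point is at x -125, y 0, z +34 mm: 27 mm above the outer face, 17 mm below the knob's end; axes are the lid's. A tug counts from 5 N on the catch: pull 10 to 15 N for half a second
- keeper_a: catch holder of box A: fixed steel plate in the box under the lid's front, at x -60, y +5, z +50 mm in the box frame; its pose tells nothing of the bolt. About 11 N down at the knob pushes the lid on from 0 to -0.03 rad (a stop), which drives the bolt in for good; half-way may not catch. A caught lid still moves between -0.03 and 0 rad, but no higher. The bolt is rated for 40 N; pressing again does no harm
- keeper_b: catch holder of box B: fixed steel plate in the box under the lid's front, at x -60, y +5, z +50 mm in the box frame; its pose tells nothing of the bolt. About 11 N down at the knob pushes the lid on from 0 to -0.03 rad (a stop), which drives the bolt in for good; half-way may not catch. A caught lid still moves between -0.03 and 0 rad, but no higher. The bolt is rated for 40 N; pressing again does no harm
- reel: bystander: orange plastic reel standing on its flange, 72 mm across, 50 mm tall; origin under its centre
- crimper: bystander: stainless crimp tool lying flat, 155 mm long (x, jaws to +x), 60 mm wide, 12 mm thick; origin on its underside near mid-length
- tube: bystander: clear acrylic lure tube with square white end caps lying flat, 148 mm long (x), 36 mm square; origin under the middle

How it is judged:
By the outcome, as a careful person would: the job done as asked, in the order asked, and still so for the second after the job is handed in, with the robot touching nothing.
It also fails if it takes over 72 s, if anything falls off the work surface, if the arm or the gripper's body presses on something with over 40 N, if the wrist force passes 120 N, or if a joint passes its speed limit or range.

## Working session

There is one attempt and no reset: what is moved stays moved. The work goes in short steps, Python scripts to look and compute and a tool call to move; the robot and the scene stay as the last step left them, time stands still between calls to the robot, and variables do not carry over. Pictures are saved under pics/ and viewed, about 8 in all and at most 12, crops included, and the job is handed in when it is done.

Besides the shell and the picture viewer there is one more tool, called after ">>>" as name(argument=value, ...) on one line, values as JSON. step_arm: Moves the arm, as the interface text tells. Its arguments: {"type":"object","properties":{"linear":{"type":"array","items":{"type":"array","items":{"type":"number"}}},"rotation":{"type":"array","items":{"type":"array","items":{"type":"number"}}},"hand":{"type":"array","items":{"type":"number"}},"grip_force":{"type":"number"}},"required":["linear","rotation","hand"]}

```bash
mkdir -p pics; python3 - <<'E'
from rig import sensors, optics
import cv2,numpy as np
for n in("scene","top"):
    im=optics.capture(n); cv2.imwrite(f"pics/{n}0.png",cv2.resize(im[:,:,::-1],(768,576)))
    c=optics.camera_info(n); print(n,{k:(np.round(v,4).tolist()) for k,v in c.items() if not isinstance(v,str)})
s=sensors.read_state(); print(s)
E
```

```text
scene {'fx': 432.0833, 'fy': 432.0833, 'cx': 257.4484, 'cy': 191.0734, 'T': [[-0.8503, -0.3746, 0.3697, 1.1103], [0.5262, -0.5895, 0.6128, 0.8111], [-0.0117, 0.7156, 0.6984, 0.9949], [0.0, 0.0, 0.0, 1.0]]}
top {'fx': 408.8327, 'fy': 408.8327, 'cx': 251.3524, 'cy': 192.1993, 'T': [[0.0009, 0.9866, -0.1631, 0.4467], [-0.9997, 0.005, 0.025, 0.0151], [0.0255, 0.163, 0.9863, 1.3183], [0.0, 0.0, 0.0, 1.0]]}
{'time': 0.1, 'joint_positions': array([64.30839713, 19.06721448, -3.70776309, 83.69775764,  1.23656279,
       77.34097778, -5.07059793]), 'dq': array([-0.0103091 , -0.06163732, -0.024102  , -0.13286591, -0.01312545,
       -0.00632189,  0.09495305]), 'tau': array([ 1.24966951e-03, -6.26748419e+01,  4.90574806e-02, -3.92428708e+01,
        1.62750960e-02,  7.18256240e-03,  1.74680383e-05]), 'tcp_pos': array([ 0.2580476 , -0.56891704,  0.23063655]), 'tcp_rot': array([[-5.01563722e-04,  9.10695974e-01,  4.13076979e-01],
       [ 1.04019195e-03,  4.13077283e-01, -9.10695381e-01],
       [-9.99999333e-01, -2.70924172e-05, -1.15448320e-03]]), 'ft_force': array([-0.33342555,  0.78096783,  0.00203628]), 'wrist_torque': array([-0.03949481,  0.02945155,  0.02146375]), 'width': 0.08535620478564507}
```

View pics/scene0.png

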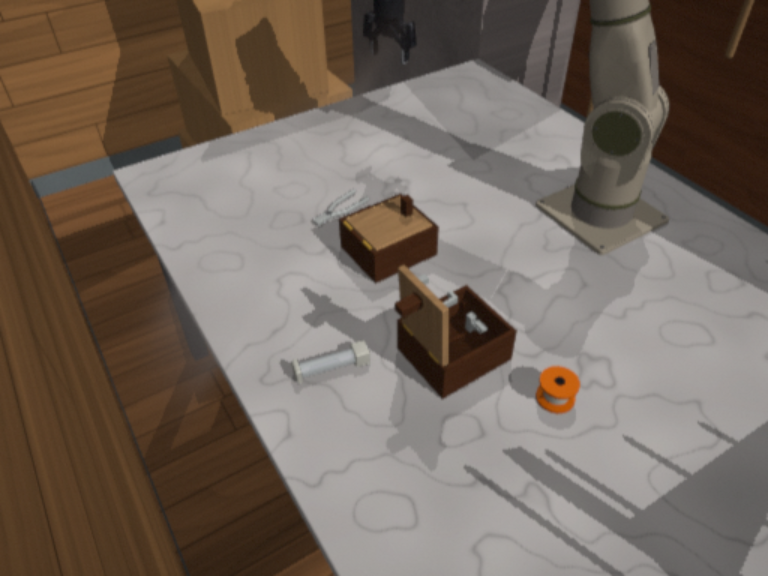

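View pics/top0.png

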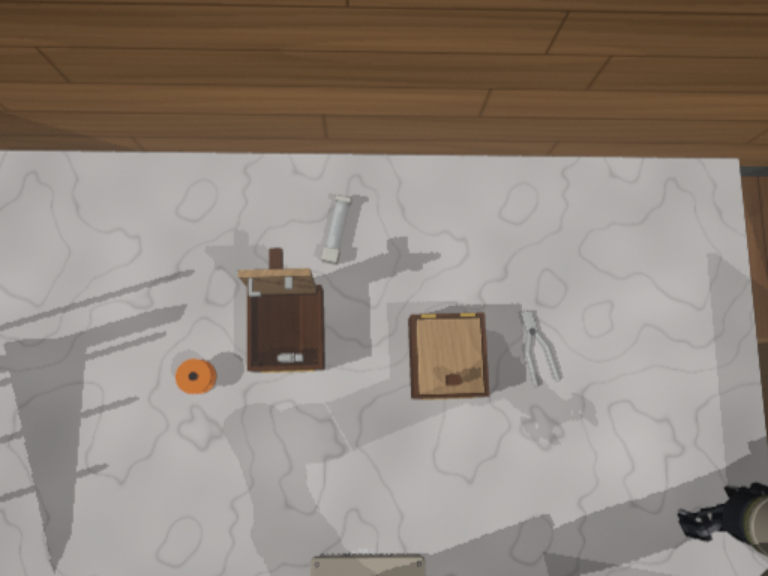

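Scene: box A (open, left, at top ~(286,325)) and box B (shut, right, ~(450,356)); the reel is to the left of A, the crimper to the right of B and the tube behind A. I'll zoom in for corners.

```bash
cat > h.py <<'E'
import numpy as np
from rig import optics
def ray(n,u,v):
    c=optics.camera_info(n);T=np.array(c["T"])
    return T[:3,3],T[:3,:3]@np.array([(u-c["cx"])/c["fx"],-(v-c["cy"])/c["fy"],-1])
def onz(n,u,v,z):
    o,d=ray(n,u,v); return o+d*(z-o[2])/d[2]
def proj(n,p):
    c=optics.camera_info(n);T=np.array(c["T"]); q=T[:3,:3].T@(np.array(p)-T[:3,3])
    return np.array([c["cx"]+c["fx"]*q[0]/-q[2], c["cy"]-c["fy"]*q[1]/-q[2]])
E
python3 - <<'E'
from h import *
import cv2
im=optics.capture("top")[:,:,::-1]
a=cv2.resize(im[160:255,150:230],None,fx=5,fy=5,interpolation=cv2.INTER_CUBIC)
b=cv2.resize(im[195:290,262:342],None,fx=5,fy=5,interpolation=cv2.INTER_CUBIC)[:475]
cv2.imwrite("pics/crop.png",np.hstack([a,b])[:, :800])
s=1.5
for nm,pts in {"A":[(248,371),(325,369),(323,286)],"B":[(410,316),(485,313),(489,395),(412,398)]}.items():
    P=[onz("top",u/s,v/s,.085) for u,v in pts]; print(nm,np.round(P,3).tolist())
E
```

```text
A [[0.483, 0.24, 0.085], [0.487, 0.087, 0.085], [0.655, 0.094, 0.085]]
B [[0.594, -0.083, 0.085], [0.601, -0.236, 0.085], [0.436, -0.239, 0.085], [0.431, -0.086, 0.085]]
```

View pics/crop.png

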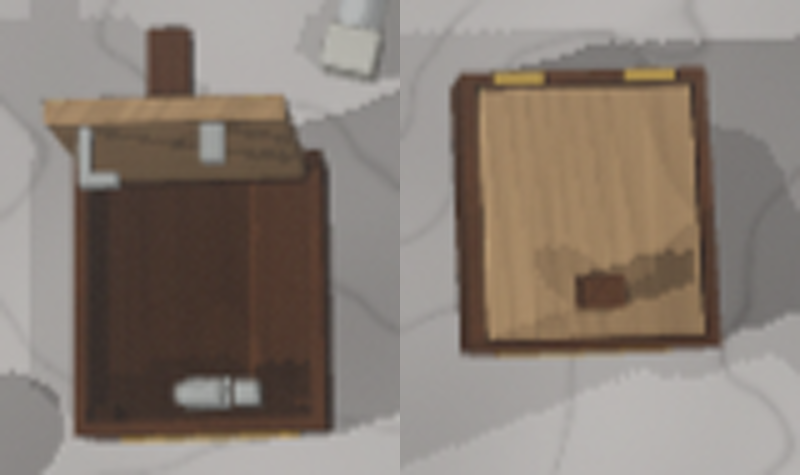

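The crop shows box A's rim corners at about (77,433), (328,430) and (322,153), and B's lid with its knob top at about (602,291). Next I'll triangulate both knobs with the scene view.

```bash
python3 - <<'E'
from h import *
import cv2
im=optics.capture("scene")[:,:,::-1].copy()
# hypothesised poses -> overlay
from math import cos,sin
def box(n,c,yaw,th,img,off,k):
    R=np.array([[cos(yaw),-sin(yaw),0],[sin(yaw),cos(yaw),0],[0,0,1]]);c=np.array(c)
    Ry=np.array([[cos(th),0,sin(th)],[0,1,0],[-sin(th),0,cos(th)]])
    w=lambda p:R@np.array(p)+c
    l=lambda p:w(Ry@np.array(p)+[.075,0,.081])
    rim=[w((sx*.085,sy*.075,.085)) for sx,sy in((1,1),(1,-1),(-1,-1),(-1,1))]
    lid=[l((x,y,.007)) for x,y in((0,.065),(0,-.065),(-.15,-.065),(-.15,.065))]
    ke=[l((-.125+sx*.01,sy*.012,.051)) for sx,sy in((1,1),(1,-1),(-1,-1),(-1,1))]
    for P,col in((rim,(255,255,0)),(lid,(0,0,255)),(ke,(0,255,0))):
        q=np.array([(proj(n,p)-off)*k+k/2 for p in P]).astype(int); cv2.polylines(img,[q],True,col,1)
    print(n,"knob",np.round(l((-.125,0,.034)),4))
A=((.569,.164,0),.034,1.5);B=((.5155,-.161,0),.034,0)
o=np.array([205,110]);a=cv2.resize(im[110:270,205:355],None,fx=3,fy=3,interpolation=cv2.INTER_CUBIC)
t=optics.capture("top")[:,:,::-1]; o2=np.array([150,160]);b=cv2.resize(t[160:280,150:340],None,fx=3,fy=3,interpolation=cv2.INTER_CUBIC)[:, :]
for P in(A,B): box("scene",*P,a,o,3); box("top",*P,b,o2,3)
b=b[:, :570]
b=cv2.copyMakeBorder(b,0,480-360,0,0,cv2.BORDER_CONSTANT)
cv2.imwrite("pics/ov.png",cv2.resize(np.hstack([a,b]),None,fx=.78,fy=.78,interpolation=cv2.INTER_AREA))
E
```

```text
scene knob [0.669  0.1674 0.2081]
top knob [0.669  0.1674 0.2081]
scene knob [ 0.4655 -0.1627  0.115 ]
top knob [ 0.4655 -0.1627  0.115 ]
```

View pics/ov.png

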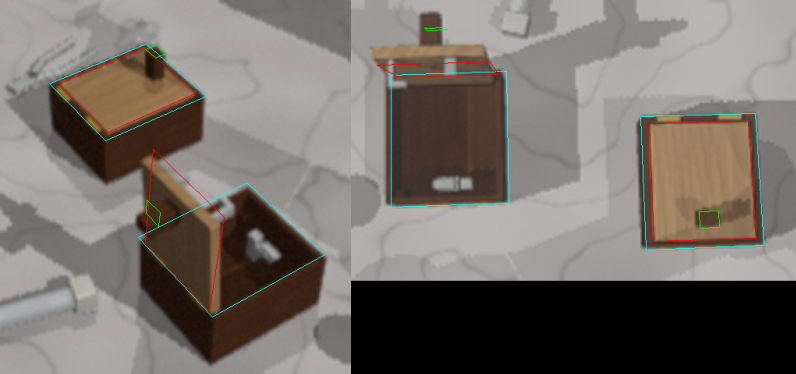

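The overlay matches box poses A (0.569, 0.164, yaw 2°) and B (0.5155, -0.161, yaw 2°). Lid A's knob end appears farther back than predicted at about (431,13), so the lid is near 1.62 rad. That puts knob A at about (0.684, 0.168, 0.204). I'll move above it.

>>> step_arm(linear=[[-0.05, 0, 0], [-0.1, 0.69, -0.495], [-0.1, 0.69, -0.495], [-0.1, 0.69, -0.495], [-0.1, 0.69, -0.495], [-0.1, 0.69, -0.495], [-0.1, 0.69, -0.495], [-0.1, 0.69, -0.495], [-0.1, 0.69, -0.495], [-0.1, 0.69, -0.495], [-0.1, 0.69, -0.495], [-0.1, 0.69, -0.495], [-0.1, 0.69, -0.495], [-0.1, 0.69, -0.495], [-0.1, 0.69, -0.495], [-0.1, 0.69, -0.495], [-0.1, 0.69, -0.495], [-0.1, 0.69, -0.495], [-0.1, 0.69, -0.495], [-0.1, 0.69, -0.495]], rotation=[[0, 0, 0], [0.39, 0, 0], [0.39, 0, 0], [0.39, 0, 0], [0.39, 0, 0], [0.39, 0, 0], [0.39, 0, 0], [0.39, 0, 0], [0.39, 0, 0], [0.39, 0, 0], [0.39, 0, 0], [0.39, 0, 0], [0.39, 0, 0], [0.39, 0, 0], [0.39, 0, 0], [0.39, 0, 0], [0.39, 0, 0], [0.39, 0, 0], [0.39, 0, 0], [0.39, 0, 0]], hand=[0, 0, 0, 0, 0, 0, 0, 0, 0, 0, 0, 0, 0, 0, 0, 0, 0, 0, 0, 0], grip_force=25)

```text
time: 2.25
tcp_pos: [0.682, 0.1685, 0.33]
tcp_rot: [[-0.002, 0.999, 0.039], [0.0, 0.039, -0.999], [-1.0, -0.002, -0.0]]
ft_force: [0.6, -0.2, 0.4]
width: 0.0854
```

>>> step_arm(linear=[[0.04, 0.002, 0], [0.08, 0.002, 0], [0.11, 0.002, 0], [0.13, 0.002, 0], [0.142, 0.002, 0], [0.142, 0.002, 0]], rotation=[[0, 0, 0], [0, 0, 0], [0, 0, 0], [0, 0, 0], [0, 0, 0], [0, 0, 0]], hand=[0, 0, 0, 0, 0, 0])

```text
time: 2.85
tcp_pos: [0.6836, 0.1648, 0.1883]
tcp_rot: [[-0.002, 0.999, 0.034], [-0.001, 0.034, -0.999], [-1.0, -0.002, 0.001]]
ft_force: [0.2, -0.3, -0.2]
width: 0.0854
```

```bash
python3 - <<'E'
from h import *
import cv2
im=optics.capture("scene")[:,:,::-1]
a=cv2.resize(im[110:270,225:375],None,fx=3,fy=3,interpolation=cv2.INTER_CUBIC)
cv2.imwrite("pics/g1.png",a)
E
```

```text
(no output)
```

View pics/g1.png

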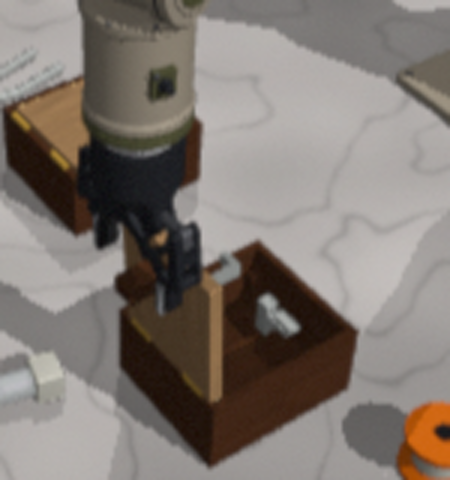

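The fingers straddle the knob, whose end shows at about (130,285), and the body clears the lid edge. I'll close on it.

>>> step_arm(linear=[[0, 0, 0], [0, 0, 0], [0, 0, 0], [0, 0, 0], [0, 0, 0], [0, 0, 0], [0, 0, 0], [0, 0, 0]], rotation=[[0, 0, 0], [0, 0, 0], [0, 0, 0], [0, 0, 0], [0, 0, 0], [0, 0, 0], [0, 0, 0], [0, 0, 0]], hand=[0.9, 0.9, 0.9, 0.9, 0.9, 0.9, 0.9, 0.9], grip_force=25)

```text
time: 3.7
tcp_pos: [0.6839, 0.1742, 0.1915]
tcp_rot: [[0.003, 0.999, 0.042], [0.009, 0.042, -0.999], [-1.0, 0.004, -0.009]]
ft_force: [2.5, 17.1, 3.8]
width: 0.0236
```

The knob is gripped (width 23.6 mm), sitting about 9 mm farther left than commanded (17 N side load). I'll correct that and swing along the arc.

>>> step_arm(linear=[[0, 0, -0.005], [0, 0, -0.009], [-0.003, -0.012, -0.009], [-0.005, -0.026, -0.009], [-0.006, -0.04, -0.009], [-0.005, -0.054, -0.009], [-0.003, -0.068, -0.009], [0.001, -0.081, -0.009], [0.006, -0.094, -0.009], [0.012, -0.107, -0.009], [0.02, -0.119, -0.009], [0.029, -0.13, -0.009], [0.038, -0.14, -0.009], [0.049, -0.149, -0.009], [0.061, -0.156, -0.009], [0.061, -0.156, -0.009], [0.061, -0.156, -0.009]], rotation=[[0, 0, 0], [0, 0, 0], [0, 0, 0], [0, 0, 0], [0, 0, 0], [0, 0, 0], [0, 0, 0], [0, 0, 0], [0, 0, 0], [0, 0, 0], [0, 0, 0], [0, 0, 0], [0, 0, 0], [0, 0, 0], [0, 0, 0], [0, 0, 0], [0, 0, 0]], hand=[0.9, 0.9, 0.9, 0.9, 0.9, 0.9, 0.9, 0.9, 0.9, 0.9, 0.9, 0.9, 0.9, 0.9, 0.9, 0.9, 0.9])

```text
time: 5.4
tcp_pos: [0.5278, 0.1694, 0.1277]
tcp_rot: [[-0.001, 0.999, 0.035], [-0.001, 0.035, -0.999], [-1.0, -0.001, 0.001]]
ft_force: [4.5, -3.0, -6.4]
width: 0.0233
```

```bash
python3 - <<'E'
from h import *
import cv2
im=optics.capture("scene")[:,:,::-1]
a=cv2.resize(im[110:270,225:375],None,fx=3,fy=3,interpolation=cv2.INTER_CUBIC)
cv2.imwrite("pics/g2.png",a)
E
```

```text
(no output)
```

View pics/g2.png

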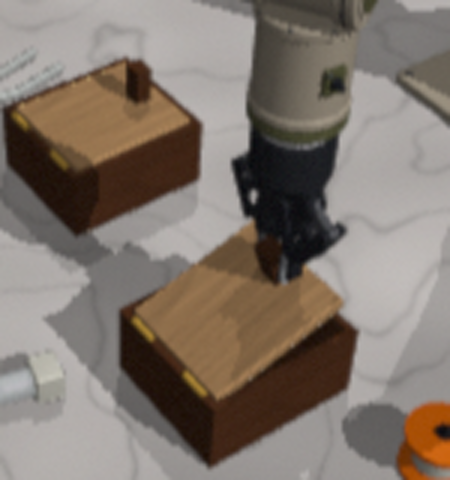

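The lid is about 15° from shut and still held. I'll lower it, raise the grip, then press.

>>> step_arm(linear=[[0.01, -0.004, 0], [0.02, -0.007, 0], [0.027, -0.01, 0], [0.031, -0.011, 0], [0.031, -0.011, 0], [0.031, -0.011, 0]], rotation=[[0, 0, 0], [0, 0, 0], [0, 0, 0], [0, 0, 0], [0, 0, 0], [0, 0, 0]], hand=[0.9, 0.9, 0.9, 0.9, 0.9, 0.9])

```text
time: 6.05
tcp_pos: [0.5162, 0.1691, 0.0969]
tcp_rot: [[-0.002, 0.999, 0.036], [-0.001, 0.036, -0.999], [-1.0, -0.002, 0.001]]
ft_force: [-2.5, -4.7, -1.8]
width: 0.0235
```

>>> step_arm(linear=[[0, 0, 0], [0, 0, 0], [0, 0, 0]], rotation=[[0, 0, 0], [0, 0, 0], [0, 0, 0]], hand=[0.9, 0.9, 0.9], grip_force=70)

```text
time: 6.35
tcp_pos: [0.5162, 0.1691, 0.0969]
tcp_rot: [[-0.002, 0.999, 0.036], [-0.001, 0.036, -0.999], [-1.0, -0.002, 0.001]]
ft_force: [-2.0, -5.2, -0.6]
width: 0.023
```

>>> step_arm(linear=[[0.002, 0, 0], [0.004, 0, 0], [0.006, 0, 0], [0.006, 0, 0]], rotation=[[0, 0, 0], [0, 0, 0], [0, 0, 0], [0, 0, 0]], hand=[0.9, 0.9, 0.9, 0.9])

```text
time: 6.75
tcp_pos: [0.5149, 0.169, 0.0909]
tcp_rot: [[-0.004, 0.999, 0.036], [-0.002, 0.036, -0.999], [-1.0, -0.004, 0.002]]
ft_force: [-9.6, -6.7, 4.6]
width: 0.0232
```

>>> step_arm(linear=[[0.002, 0, 0], [0.004, 0, 0], [0.006, 0, 0], [0.006, 0, 0]], rotation=[[0, 0, 0], [0, 0, 0], [0, 0, 0], [0, 0, 0]], hand=[0.9, 0.9, 0.9, 0.9])

```text
time: 7.15
tcp_pos: [0.5142, 0.169, 0.0854]
tcp_rot: [[-0.006, 0.999, 0.036], [-0.003, 0.036, -0.999], [-1.0, -0.006, 0.003]]
ft_force: [-15.7, -7.1, 14.1]
width: 0.0231
```

>>> step_arm(linear=[[0.002, -0.003, 0.002], [0.004, -0.005, 0.003], [0.006, -0.005, 0.003], [0.006, -0.005, 0.003], [0.006, -0.005, 0.003]], rotation=[[0, 0, 0], [0, 0, 0], [0, 0, 0], [0, 0, 0], [0, 0, 0]], hand=[0.9, 0.9, 0.9, 0.9, 0.9])

```text
time: 7.65
tcp_pos: [0.5142, 0.1689, 0.0842]
tcp_rot: [[0.006, 0.999, 0.037], [0.002, 0.037, -0.999], [-1.0, 0.006, -0.001]]
ft_force: [-12.0, -3.0, 39.6]
width: 0.0231
```

Hit the stop (z 0.0842, 40 N). Now relieve it and tug.

>>> step_arm(linear=[[-0.003, 0, 0], [-0.006, 0, 0], [-0.008, 0, 0], [-0.009, 0, 0], [-0.009, 0, 0]], rotation=[[0, 0, 0], [0, 0, 0], [0, 0, 0], [0, 0, 0], [0, 0, 0]], hand=[0.9, 0.9, 0.9, 0.9, 0.9])

```text
time: 8.15
tcp_pos: [0.5148, 0.169, 0.0894]
tcp_rot: [[0.006, 0.999, 0.037], [0.004, 0.037, -0.999], [-1.0, 0.006, -0.004]]
ft_force: [16.3, 7.2, -9.6]
width: 0.0234
```

>>> step_arm(linear=[[-0.001, 0, 0], [-0.002, 0, 0], [-0.002, 0, 0]], rotation=[[0, 0, 0], [0, 0, 0], [0, 0, 0]], hand=[0.9, 0.9, 0.9])

```text
time: 8.45
tcp_pos: [0.5148, 0.1689, 0.0897]
tcp_rot: [[0.006, 0.999, 0.037], [0.005, 0.037, -0.999], [-1.0, 0.006, -0.005]]
ft_force: [25.9, 10.8, -28.9]
width: 0.0231
```

Held with 29 N, which is a bit more than wanted. I'll ease to about 12 N, remove the x and y bias and hold it for over half a second.

>>> step_arm(linear=[[0.0015, 0.003, -0.002], [0.0015, 0.004, -0.002], [0.0015, 0.004, -0.002]], rotation=[[0, 0, 0], [0, 0, 0], [0, 0, 0]], hand=[0.9, 0.9, 0.9])

```text
time: 8.75
tcp_pos: [0.5145, 0.169, 0.0885]
tcp_rot: [[-0.003, 0.999, 0.036], [-0.001, 0.036, -0.999], [-1.0, -0.003, 0.0]]
ft_force: [-6.5, -2.5, 1.5]
width: 0.0229
```

>>> step_arm(linear=[[-0.001, -0.0015, 0], [-0.001, -0.0015, 0], [-0.001, -0.0015, 0]], rotation=[[0, 0, 0], [0, 0, 0], [0, 0, 0]], hand=[0.9, 0.9, 0.9])

```text
time: 9.05
tcp_pos: [0.5147, 0.169, 0.0896]
tcp_rot: [[0.001, 0.999, 0.036], [0.001, 0.036, -0.999], [-1.0, 0.001, -0.001]]
ft_force: [5.7, 0.2, -9.1]
width: 0.023
```

>>> step_arm(linear=[[-0.0004, 0.0003, 0], [-0.0004, 0.0003, 0], [-0.0004, 0.0003, 0], [-0.0004, 0.0003, 0], [-0.0004, 0.0003, 0], [-0.0004, 0.0003, 0], [-0.0004, 0.0003, 0], [-0.0004, 0.0003, 0]], rotation=[[0, 0, 0], [0, 0, 0], [0, 0, 0], [0, 0, 0], [0, 0, 0], [0, 0, 0], [0, 0, 0], [0, 0, 0]], hand=[0.9, 0.9, 0.9, 0.9, 0.9, 0.9, 0.9, 0.9])

```text
time: 9.85
tcp_pos: [0.5147, 0.169, 0.0896]
tcp_rot: [[-0.0, 0.999, 0.036], [0.001, 0.036, -0.999], [-1.0, -0.0, -0.001]]
ft_force: [5.6, -0.2, -11.2]
width: 0.0228
```

>>> step_arm(linear=[[-0.0003, 0.0003, 0], [-0.0003, 0.0003, 0], [-0.0003, 0.0003, 0], [-0.0003, 0.0003, 0], [-0.0003, 0.0003, 0], [-0.0003, 0.0003, 0], [-0.0003, 0.0003, 0], [-0.0003, 0.0003, 0]], rotation=[[0, 0, 0], [0, 0, 0], [0, 0, 0], [0, 0, 0], [0, 0, 0], [0, 0, 0], [0, 0, 0], [0, 0, 0]], hand=[0.9, 0.9, 0.9, 0.9, 0.9, 0.9, 0.9, 0.9])

```text
time: 10.65
tcp_pos: [0.5147, 0.169, 0.0896]
tcp_rot: [[-0.001, 0.999, 0.036], [0.001, 0.036, -0.999], [-1.0, -0.001, -0.001]]
ft_force: [5.7, 2.1, -12.9]
width: 0.023
```

Lid A held 11–13 N for over 1.5 s without moving. I'll release it and go above knob B.

>>> step_arm(linear=[[0.001, 0, 0], [0.001, 0, 0], [0.001, 0, 0], [0.001, 0, 0], [0.001, 0, 0], [-0.03, 0, 0], [-0.07, 0, 0], [-0.11, 0, 0], [-0.11, -0.061, 0.33], [-0.11, -0.061, 0.33], [-0.11, -0.061, 0.33], [-0.11, -0.061, 0.33], [-0.11, -0.061, 0.33], [-0.11, -0.061, 0.33], [-0.11, -0.061, 0.33], [-0.11, -0.061, 0.33], [-0.11, -0.061, 0.33], [-0.11, -0.061, 0.33], [-0.11, -0.061, 0.33]], rotation=[[0, 0, 0], [0, 0, 0], [0, 0, 0], [0, 0, 0], [0, 0, 0], [0, 0, 0], [0, 0, 0], [0, 0, 0], [0, 0, 0], [0, 0, 0], [0, 0, 0], [0, 0, 0], [0, 0, 0], [0, 0, 0], [0, 0, 0], [0, 0, 0], [0, 0, 0], [0, 0, 0], [0, 0, 0]], hand=[0, 0, 0, 0, 0, 0, 0, 0, 0, 0, 0, 0, 0, 0, 0, 0, 0, 0, 0], grip_force=40)

```text
time: 12.55
tcp_pos: [0.4663, -0.162, 0.2006]
tcp_rot: [[0.0, 0.999, 0.038], [0.0, 0.038, -0.999], [-1.0, 0.0, -0.0]]
ft_force: [0.5, -0.3, 0.7]
width: 0.0854
```

```bash
python3 - <<'E'
from h import *
import cv2
im=optics.capture("scene")[:,:,::-1]
a=cv2.resize(im[90:270,205:365],None,fx=3,fy=3,interpolation=cv2.INTER_CUBIC)
cv2.imwrite("pics/g3.png",a)
E
```

```text
(no output)
```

View pics/g3.png

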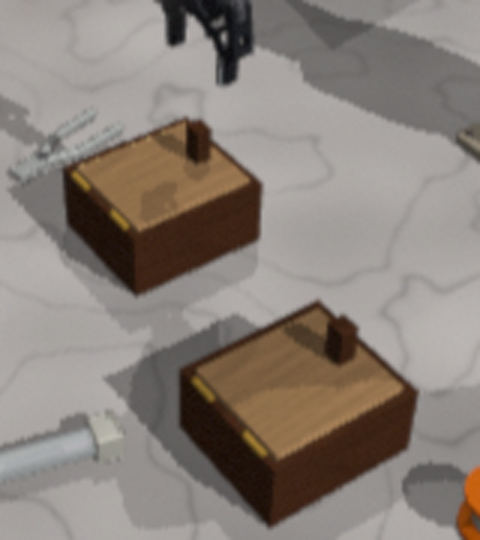

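Both lids look shut, knob B at (198,125) as predicted. I'll descend and grip.

>>> step_arm(linear=[[0.04, 0, 0], [0.08, 0, 0], [0.104, 0, 0], [0.104, 0, 0], [0.104, 0, 0]], rotation=[[0, 0, 0], [0, 0, 0], [0, 0, 0], [0, 0, 0], [0, 0, 0]], hand=[0, 0, 0, 0, 0])

```text
time: 13.1
tcp_pos: [0.4663, -0.1629, 0.0972]
tcp_rot: [[0.0, 0.999, 0.037], [0.0, 0.037, -0.999], [-1.0, 0.0, -0.0]]
ft_force: [0.2, 0.1, 0.7]
width: 0.0854
```

>>> step_arm(linear=[[0, 0, 0], [0, 0, 0], [0, 0, 0], [0, 0, 0], [0, 0, 0], [0, 0, 0], [0, 0, 0], [0, 0, 0]], rotation=[[0, 0, 0], [0, 0, 0], [0, 0, 0], [0, 0, 0], [0, 0, 0], [0, 0, 0], [0, 0, 0], [0, 0, 0]], hand=[0.9, 0.9, 0.9, 0.9, 0.9, 0.9, 0.9, 0.9], grip_force=40)

```text
time: 13.9
tcp_pos: [0.466, -0.1637, 0.0967]
tcp_rot: [[0.0, 0.999, 0.035], [-0.0, 0.035, -0.999], [-1.0, 0.0, 0.0]]
ft_force: [-1.5, -3.3, 3.7]
width: 0.0236
```

Well centred. Now tug upwards gently.

>>> step_arm(linear=[[-0.001, 0, 0.001], [-0.0015, 0, 0.002], [-0.0015, 0, 0.002], [-0.0015, 0, 0.002]], rotation=[[0, 0, 0], [0, 0, 0], [0, 0, 0], [0, 0, 0]], hand=[0.9, 0.9, 0.9, 0.9], grip_force=70)

```text
time: 14.3
tcp_pos: [0.4662, -0.1638, 0.0975]
tcp_rot: [[-0.0, 0.999, 0.037], [0.002, 0.037, -0.999], [-1.0, -0.0, -0.002]]
ft_force: [3.5, 4.6, -3.6]
width: 0.0234
```

>>> step_arm(linear=[[-0.0008, 0, -0.001], [-0.0015, 0, -0.001], [-0.0015, 0, -0.001], [-0.0015, 0, -0.001]], rotation=[[0, 0, 0], [0, 0, 0], [0, 0, 0], [0, 0, 0]], hand=[0.9, 0.9, 0.9, 0.9])

```text
time: 14.7
tcp_pos: [0.4665, -0.1637, 0.0988]
tcp_rot: [[0.001, 0.999, 0.037], [0.001, 0.037, -0.999], [-1.0, 0.001, -0.001]]
ft_force: [8.9, 0.0, -9.5]
width: 0.0233
```

>>> step_arm(linear=[[-0.0008, 0.0006, 0], [-0.0015, 0.001, 0], [-0.0015, 0.001, 0], [-0.0015, 0.001, 0]], rotation=[[0, 0, 0], [0, 0, 0], [0, 0, 0], [0, 0, 0]], hand=[0.9, 0.9, 0.9, 0.9])

```text
time: 15.1
tcp_pos: [0.4668, -0.1637, 0.0999]
tcp_rot: [[-0.001, 0.999, 0.037], [0.001, 0.037, -0.999], [-1.0, -0.001, -0.001]]
ft_force: [7.9, -0.3, -10.7]
width: 0.0233
```

>>> step_arm(linear=[[-0.001, 0.001, 0], [-0.002, 0.001, 0], [-0.003, 0.0015, 0], [-0.003, 0.0015, 0]], rotation=[[0, 0, 0], [0, 0, 0], [0, 0, 0], [0, 0, 0]], hand=[0.9, 0.9, 0.9, 0.9])

```text
time: 15.5
tcp_pos: [0.4679, -0.1637, 0.1036]
tcp_rot: [[-0.001, 0.999, 0.036], [0.001, 0.036, -0.999], [-1.0, -0.001, -0.001]]
ft_force: [1.7, 2.9, -9.0]
width: 0.023
```

Lid B gives: it has risen 7 mm at about 9 N, with the matching x arc. I'll press it shut.

>>> step_arm(linear=[[0.003, -0.001, 0], [0.006, -0.003, 0], [0.009, -0.003, 0], [0.011, -0.003, 0], [0.013, -0.003, 0], [0.013, -0.003, 0]], rotation=[[0, 0, 0], [0, 0, 0], [0, 0, 0], [0, 0, 0], [0, 0, 0], [0, 0, 0]], hand=[0.9, 0.9, 0.9, 0.9, 0.9, 0.9])

```text
time: 16.1
tcp_pos: [0.4653, -0.1639, 0.0929]
tcp_rot: [[-0.0, 0.999, 0.036], [-0.0, 0.036, -0.999], [-1.0, -0.0, 0.0]]
ft_force: [-12.5, 7.1, 19.9]
width: 0.0232
```

>>> step_arm(linear=[[0.001, -0.001, 0], [0.0015, -0.001, 0], [0.0015, -0.001, 0], [0.0015, -0.001, 0]], rotation=[[0, 0, 0], [0, 0, 0], [0, 0, 0], [0, 0, 0]], hand=[0.9, 0.9, 0.9, 0.9])

```text
time: 16.5
tcp_pos: [0.4653, -0.1639, 0.0928]
tcp_rot: [[0.002, 0.999, 0.036], [-0.001, 0.036, -0.999], [-1.0, 0.002, 0.001]]
ft_force: [-14.9, 8.5, 31.3]
width: 0.0234
```

At the stop (31 N, no further travel). Relieve and tug in small steps.

>>> step_arm(linear=[[-0.002, 0.001, 0.001], [-0.004, 0.001, 0.002], [-0.006, 0.002, 0.002], [-0.006, 0.002, 0.002], [-0.006, 0.002, 0.002]], rotation=[[0, 0, 0], [0, 0, 0], [0, 0, 0], [0, 0, 0], [0, 0, 0]], hand=[0.9, 0.9, 0.9, 0.9, 0.9])

```text
time: 17.0
tcp_pos: [0.4657, -0.164, 0.0951]
tcp_rot: [[-0.002, 0.999, 0.038], [0.003, 0.038, -0.999], [-1.0, -0.002, -0.003]]
ft_force: [-1.4, 10.5, -3.4]
width: 0.0232
```

>>> step_arm(linear=[[-0.001, 0, 0], [-0.0015, 0, 0], [-0.0015, 0, 0]], rotation=[[0, 0, 0], [0, 0, 0], [0, 0, 0]], hand=[0.9, 0.9, 0.9])

```text
time: 17.3
tcp_pos: [0.466, -0.1639, 0.0963]
tcp_rot: [[-0.002, 0.999, 0.038], [0.003, 0.038, -0.999], [-1.0, -0.001, -0.003]]
ft_force: [2.4, 10.8, -8.0]
width: 0.0232
```

>>> step_arm(linear=[[-0.0008, 0, -0.002], [-0.0012, 0, -0.002], [-0.0012, 0, -0.002]], rotation=[[0, 0, 0], [0, 0, 0], [0, 0, 0]], hand=[0.9, 0.9, 0.9])

```text
time: 17.6
tcp_pos: [0.4665, -0.1638, 0.0978]
tcp_rot: [[0.0, 0.999, 0.036], [0.001, 0.036, -0.999], [-1.0, 0.0, -0.001]]
ft_force: [5.1, 4.5, -12.4]
width: 0.0231
```

>>> step_arm(linear=[[-0.0005, 0, -0.001], [-0.0005, 0, -0.001], [-0.0005, 0, -0.001], [-0.0005, 0, -0.001], [-0.0005, 0, -0.001], [-0.0005, 0, -0.001], [-0.0005, 0, -0.001], [-0.0005, 0, -0.001]], rotation=[[0, 0, 0], [0, 0, 0], [0, 0, 0], [0, 0, 0], [0, 0, 0], [0, 0, 0], [0, 0, 0], [0, 0, 0]], hand=[0.9, 0.9, 0.9, 0.9, 0.9, 0.9, 0.9, 0.9])

```text
time: 18.4
tcp_pos: [0.4665, -0.1637, 0.0979]
tcp_rot: [[0.001, 0.999, 0.036], [-0.0, 0.036, -0.999], [-1.0, 0.001, 0.0]]
ft_force: [8.3, -0.9, -18.9]
width: 0.0228
```

Now it holds: force rose to 19 N with no motion (z 0.0979). I'll ease into the 10–15 N band and hold.

>>> step_arm(linear=[[0.0005, 0, 0], [0.0005, 0, 0], [0.0005, 0, 0], [0.0005, 0, 0], [0.0005, 0, 0], [0.0005, 0, 0], [0.0005, 0, 0], [0.0005, 0, 0], [0.0005, 0, 0]], rotation=[[0, 0, 0], [0, 0, 0], [0, 0, 0], [0, 0, 0], [0, 0, 0], [0, 0, 0], [0, 0, 0], [0, 0, 0], [0, 0, 0]], hand=[0.9, 0.9, 0.9, 0.9, 0.9, 0.9, 0.9, 0.9, 0.9])

```text
time: 19.3
tcp_pos: [0.4664, -0.1637, 0.0978]
tcp_rot: [[0.0, 0.999, 0.035], [-0.0, 0.035, -0.999], [-1.0, 0.0, 0.0]]
ft_force: [5.3, -0.2, -13.6]
width: 0.0231
```

Held 13.6 N for 0.9 s. Release and retreat straight up.

>>> step_arm(linear=[[0.001, 0, 0], [0.001, 0, 0], [0.001, 0, 0], [0.001, 0, 0], [0.001, 0, 0], [0.001, 0, 0], [-0.03, 0, 0], [-0.07, 0, 0], [-0.12, 0, 0], [-0.17, 0, 0], [-0.2, 0, 0], [-0.2, 0, 0], [-0.2, 0, 0]], rotation=[[0, 0, 0], [0, 0, 0], [0, 0, 0], [0, 0, 0], [0, 0, 0], [0, 0, 0], [0, 0, 0], [0, 0, 0], [0, 0, 0], [0, 0, 0], [0, 0, 0], [0, 0, 0], [0, 0, 0]], hand=[0, 0, 0, 0, 0, 0, 0, 0, 0, 0, 0, 0, 0])

```text
time: 20.6
tcp_pos: [0.4665, -0.1634, 0.2984]
tcp_rot: [[0.001, 0.999, 0.036], [-0.001, 0.036, -0.999], [-1.0, 0.001, 0.001]]
ft_force: [0.5, -0.5, -0.8]
width: 0.0854
```

```bash
python3 - <<'E'
from h import *
import cv2
im=optics.capture("scene")[:,:,::-1]
a=cv2.resize(im[60:290,175:405],None,fx=2.5,fy=2.5,interpolation=cv2.INTER_CUBIC)
cv2.imwrite("pics/g4.png",a)
E
```

```text
(no output)
```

View pics/g4.png

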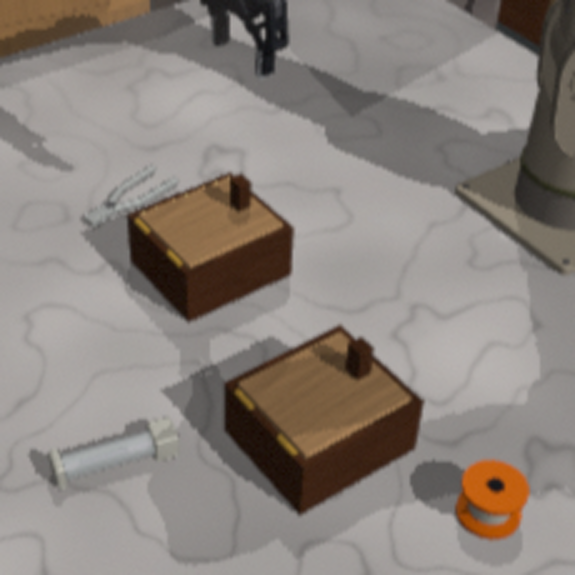

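Both lids are shut (knobs at (240,190) and (360,357)), the tackle is undisturbed and the gripper is clear.

```bash
python3 -c "
from rig import ticket; print(ticket.finish_job())"
```

```text
the job is handed in; nothing more can be done
None
```

Both lids are shut and caught, each proven by a tug at its knob. The job is handed in, with about 20.6 s on the robot's clock.

- **Lid A (the open one):** I swung it shut by its knob and pressed it to the stop at about 40 N. It then held an upward tug of 11–13 N for over 1.5 s without moving. The first tug briefly reached 29 N, above the 10–15 N asked for but under the bolt's 40 N rating.
- **Lid B:** It was not caught. On the first tug it rose about 7 mm at roughly 9–11 N. I pressed it to the stop at about 31 N and tugged again. It held a peak of 19 N, then 13.6 N for 0.9 s, without moving.

The last picture shows both lids shut, the reel, crimper and tube where they lay, and the gripper open and clear. Lid A's knob was about 7 mm farther left than the images suggested. That caused a 17 N side load while gripping, which I corrected. No other check disagreed.

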